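# Close up the dark imaging chamber

### The arm

A 6-joint arm with a two-finger parallel gripper is mounted at the origin on the work surface. World frame = base frame: x ahead of the robot, y to its left, z up, the work surface at z = 0. Lengths are in m, angles in rad, forces in N, time in s.
With the tool pointing down it reaches from about 0.275 to 0.825 m from the base axis. Payload 4.9 kg.
Tool frame: the origin (TCP) lies midway between the tips of the shut fingers; the grasp point (between the pads) lies 19 mm behind it (bot.grip_depth is the distance from the TCP to the grasp point, in m); z points along the fingers, y is the line along which they close (so a half turn about z gives the same grasp; the last joint's range is limited). The gripper opens to 85 mm and grips with 20 to 120 N. Pads are 22 mm wide; open, the fingers measure 114 mm over their backs; the gripper's body (76 mm by 85 mm) begins 54 mm behind the grasp point. The pads swing forward as they close: fully open they stand 13 mm farther back than shut.
Start: joints at [-0.134, 0.326, -0.193, 1.052, 0, 1.437], TCP at [0.55, 0, 0.195] pointing down, gripper open.
Joint ranges: [-2.65, 2.65], [-0.97, 1.79], [-1.3, 1.35], [-1.93, 2.1], [-1.47, 1.37], [-3.14, 3.14]. Speed limits (rad/s): [2.57, 2.57, 3.14, 3.14, 3.14, 3.14].

### API

Orientations are given as a unit quaternion [w, x, y, z].
In Python, from cell import bot gives the robot as it stands. Calls block until the motion is done:
- bot.move_pose(position, orientation): joint-space move of the TCP to a pose.
- bot.move_linear(position, speed=0.15, rotation=None, until_force=None): straight line of the TCP; rotation=None keeps the orientation; speed is the mean speed in m/s. With until_force (N) it stops when the force on the tool has changed by that much, and returns True; else False.
- bot.goto_joints(angles): joint-space move.
- bot.set_gripper(opening, grasp_force=None): opening from 0.0 (shut) to 1.0 (fully open); grasp_force is the grip in N (None keeps the last); returns when the fingers have stopped.
- bot.wait(seconds).
- bot.solve_ik(position, orientation): joint angles nearest the present ones, or None.
- bot.camera(name): name is "scene" or "side" or "wrist"; returns the picture (400x640x3 uint8, red, green, blue); there is no depth.
- bot.calibration(name): a dict with "mtx" (3x3 intrinsics, pixels), "extrinsics" (4x4, takes a point from world to camera coordinates); the wrist camera has in their place "hand_eye" (4x4, takes a point from camera to tool coordinates, whose origin is the TCP and whose axes are the flange's). Camera axes: x right, y down, z forward; pixel columns grow to the right and rows downward; lengths in m; the calibration is good to about 2 mm. The wrist camera is an equidistant fisheye: a pixel r from the principal point sees the ray r / f radians off the axis. A picture is of the moment at which its call begins: read the wrist's pose just before it. calibration takes no time and is no camera call.
A pose or a line that the arm cannot do raises bot.PlanningError and nothing moves.
- bot.close_job(): hands the job in; it is judged then, once.
Trained networks look in the newest picture that a camera, given by its name, has taken for a name from the list of things; names that differ only in an ending like _2 or _b are one class to them, and where a whole thing is asked for, a point or a joint stands for the part that bears it (a point fixed in the world has none). Each returns a list of dicts, best first, with "confidence" (0 to 1); they miss things now and then, are a little off and sometimes report something else, mostly with a low value. They report only what shows in the picture. A call takes as long as a camera call.
- bot.search_frame(camera, thing): "bbox" ([left, top, width, height] in pixels, round what is visible of it).
Readings, each from a call of its own:
- bot.read_clock(): time.
- bot.read_joint_positions(): joint angles.
- bot.read_joint_vel(): joint speeds.
- bot.read_joint_efforts(): joint torques, N m.
- bot.read_position(): TCP position.
- bot.read_tool_rot(): TCP orientation.
- bot.read_ft_force(): force on the tool from outside, world axes, zero at the start.
- bot.read_moment(): the same for the moment, N m.
- bot.read_gripper_width(): opening from 0.0 (shut) to 1.0 (fully open).
- bot.read_finger_force(): force on a finger pad.
Only numpy, scipy, OpenCV 4.12 (cv2) and the standard library are available. Lean on these libraries where they do the work, as an engineer would, in place of code of your own. Each camera call takes 0.05 s, during which the arm holds its last target. There are 200 camera calls.

### The job

Make the small dark imaging chamber light-tight: first push its sample tray fully home with the fingertips on the outside of the tray's front, then push the blue lid fully shut with the fingertips on its outside. Push gently without slamming either one, so that the vial riding in the tray stays standing; do not pinch anything or touch the vial or the inside of the tray or lid, and leave the other things on the bench alone.

Things in the scene. Friction and masses are not known exactly. Their poses are not given: they have to be found in the camera images.
- chamber: Fixed black box, open at the top and at its -x end, on a grey perforated plate. Origin: bench level under the box's centre; +x = direction that pushes the tray home, z up. Box 160 (x) by 150 (y) mm, z 12 to 110 mm, walls 6 mm. Plate 12 mm thick, x -90 to 140, y -160 to 95 mm. A lens mount juts 21 mm from the -y wall (look only). Place and yaw vary.
- tray (a joint): How far the sample tray is out, m: 0 = fully home (rigid stop), 0.12 = other stop. Opening moves it to chamber -x. Friction about 1.5 N, damping 8 N s/m; it stays where it is left. Its inside, not to be touched by the fingers: the floor (145 by 124 mm, top 20 mm above the bench, 12 mm rims) and the black rear half of the front panel.
- tray_front (a point): Centre of the outer face of the tray's front, on the orange patch, 65 mm above the bench; moves with the tray (chamber x = -92 mm, y = 0 when home). The front is an aluminium-faced upright panel 150 mm wide (chamber y), 12 mm thick, from 16 to 106 mm above the bench. No handle. Push straight along chamber +x.
- lid (a joint): Angle of the lid in rad: 0 = shut flat on the box (a rigid stop), grows as it opens, 1.6 = the other stop. A stiff friction hinge (about 0.32 N m): the lid stays at any angle and must be pushed all the way down; at most 4 N at the yellow strip moves it. The black lower half of its thickness is its inside, not to be touched by the fingers.
- hinge_line (a point): Middle of the lid's hinge axis at the chamber's +x end (chamber x = 82 mm, y = 0, 110 mm above the bench), parallel to chamber y. The lid is 176 mm from axis to free edge, 156 mm wide, 10 mm thick; its underside lies in the plane of the axis, so when shut its top is 120 mm above the bench.
- lid_press (a point): Point on the lid's outer (blue) face, on the yellow strip, on the centre line, 156 mm from the hinge axis along the lid and 20 mm from the free edge; moves with the lid. With the lid open the free edge is up and the outer face looks to chamber +x and up. This point's axes turn with the lid: z is the outer face's normal, -x points to the free edge.
- vial: Green glass vial with a white cap, 24 mm in diameter, 55 mm tall, 15 to 35 g, standing free on the tray floor; origin at the centre of its underside. Topples if the tray is jerked or slammed.
- filter_cube: Bystander on the perforated plate: black filter cube 34 x 34 x 40 mm with amber windows; origin under its centre.
- objective: Bystander on the perforated plate: aluminium lens, 34 mm in diameter, 50 mm tall; origin under its centre.
- oil_bottle: Bystander: amber bottle, 36 mm in diameter, 75 mm tall; origin under its centre.
- dish: Bystander: clear open dish, 88 mm in diameter, 16 mm tall; origin under its centre.
- driver: Bystander: red-handled screwdriver 170 mm long, lying along its x axis.
- bead_jar: Bystander: white jar with a blue cap, 50 mm in diameter, 55 mm tall; origin under its centre.

How it is judged:
By the outcome, as a careful person would: the job done as asked, in the order asked, and still so for the second after the job is handed in, with the robot touching nothing.
It also fails if it takes over 51 s, if anything falls off the work surface, if the arm or the gripper's body presses on something with over 40 N, if the wrist force passes 120 N, or if a joint passes its speed limit or range.

## Working session

There is one attempt and no reset: what is moved stays moved. The work goes in short steps, each a Python script; the robot and the scene stay as the last script left them, time stands still between calls to the robot, and variables do not carry over. Pictures are saved under pics/ and viewed, at most 10 in all, crops included, and the job is handed in when it is done.

```bash
mkdir -p pics
python3 - <<'E'
from cell import bot
import cv2,numpy as np
for n in ("scene","side"):
    im=bot.camera(n); cv2.imwrite(f"pics/{n}0.png",im[:,:,::-1])
    for t in ("tray","tray_front","lid","lid_press","vial","chamber"):
        try: print(n,t,[(np.round(d["bbox"]),round(d["confidence"],2)) for d in bot.search_frame(n,t)[:2]])
        except Exception as e: print(n,t,e)
    c=bot.calibration(n); print(c["mtx"].tolist(),np.round(c["extrinsics"],3).tolist())
print(bot.read_clock())
E
```

```text
scene tray [(array([297., 176.,  55.,  65.]), 0.55), (array([242., 214.,  12.,  16.]), 0.48)]
scene tray_front [(array([302., 174.,  54.,  68.]), 0.93), (array([364., 120.,  26.,  34.]), 0.36)]
scene lid [(array([247., 177.,  60.,  84.]), 0.77), (array([295., 176.,  59.,  65.]), 0.53)]
scene lid_press [(array([251., 174.,  56.,  84.]), 0.79)]
scene vial [(array([270., 334.,  17.,  18.]), 0.69), (array([316., 209.,   6.,  16.]), 0.61)]
scene chamber [(array([228., 176., 126., 114.]), 0.93)]
[[463.36568404890653, 0.0, 309.96018320039155], [0.0, 463.36568404890653, 200.54431079610453], [0.0, 0.0, 1.0]] [[-0.935, -0.354, 0.016, 0.553], [-0.308, 0.788, -0.533, 0.241], [0.176, -0.503, -0.846, 1.343], [0.0, 0.0, 0.0, 1.0]]
side tray [(array([258., 204.,  64.,  35.]), 0.68)]
side tray_front [(array([260., 202.,  61.,  45.]), 0.81)]
side lid [(array([285., 122.,  55.,  48.]), 0.66)]
side lid_press [(array([288., 124.,  52.,  46.]), 0.89), (array([291., 299.,  12.,  55.]), 0.33)]
side vial [(array([288., 301.,  11.,  51.]), 0.69)]
side chamber [(array([262., 124., 103., 122.]), 0.65)]
[[491.4330995926918, 0.0, 318.8806646719611], [0.0, 491.4330995926918, 201.23866088968919], [0.0, 0.0, 1.0]] [[0.974, -0.224, -0.013, -0.611], [-0.127, -0.503, -0.855, 0.149], [0.185, 0.835, -0.519, 1.351], [0.0, 0.0, 0.0, 1.0]]
0.7
```

Run:
```python
import cv2
a=cv2.imread("pics/scene0.png")[110:330,190:430]; b=cv2.imread("pics/side0.png")[90:290,220:420]
a=cv2.resize(a,None,fx=2.5,fy=2.5,interpolation=2);b=cv2.resize(b,None,fx=3,fy=3,interpolation=2)
cv2.imwrite("pics/sc.png",a);cv2.imwrite("pics/sd.png",b)
```

```text
(no output)
```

View pics/scene0.png

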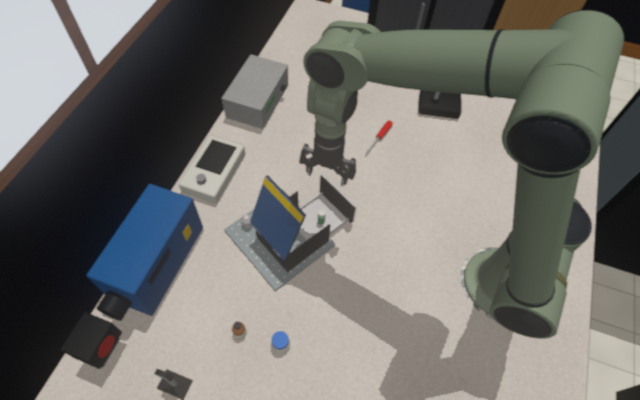

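View pics/sc.png

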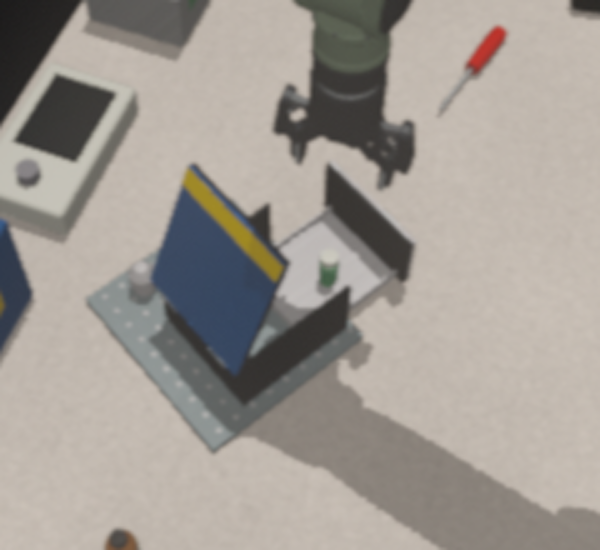

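View pics/sd.png

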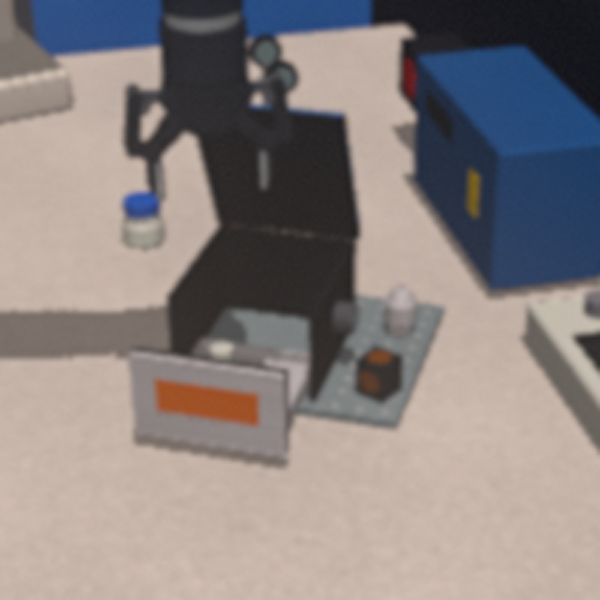

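The side view shows the tray's front with its orange patch at about (288,224) px. In the scene view the lid is open with the yellow strip at about (268,199) px, and the vial stands near (321,218) px. I'll fit the full model to the corner pixels.

```bash
cat > fit.py <<'E'
from cell import bot
import numpy as np
from scipy.optimize import least_squares
cal={n:bot.calibration(n) for n in("scene","side")}
def W(p,P):  # chamber->world
    c,s=np.cos(p[2]),np.sin(p[2]); return np.array([p[0]+c*P[0]-s*P[1],p[1]+s*P[0]+c*P[1],P[2]])
def lid(th,r,y,n): return (.082-r*np.cos(th)+n*np.sin(th),y,.110+r*np.sin(th)+n*np.cos(th))
def proj(n,X):
    E=np.array(cal[n]["extrinsics"]);K=np.array(cal[n]["mtx"]);q=K@(E[:3,:3]@X+E[:3,3]);return q[:2]/q[2]
def obs(p):
    d,th=p[3],p[4]
    return [("scene",(88,300),(.14,-.16,.012)),("scene",(213,451),(.14,.095,.012)),("scene",(362,337),(-.09,.095,.012)),
    ("scene",(328,165),(-.08-d,-.075,.106)),("scene",(413,242),(-.08-d,.075,.106)),("scene",(350,290),(-.08,.075,.11)),
    ("scene",(192,165),lid(th,.176,-.078,.01)),("scene",(288,263),lid(th,.176,.078,.01)),("scene",(152,285),lid(th,0,-.078,.01)),("scene",(240,372),lid(th,0,.078,.01)),
    ("side",(132,352),(-.092-d,.075,.106)),("side",(287,372),(-.092-d,-.075,.106)),("side",(135,440),(-.092-d,.075,.016)),("side",(287,463),(-.092-d,-.075,.016)),
    ("side",(443,308),(.14,-.16,.012)),("side",(397,425),(-.09,-.16,.012)),("side",(345,115),lid(th,.176,-.078,.01)),("side",(358,238),lid(th,0,-.078,0))]
def res(p):
    r=[]
    for n,u,P in obs(p):
        u=np.array(u); u=u/2.5+[190,110] if n=="scene" else u/3+[220,90]
        r.append(proj(n,W(p,P))-u)
    return np.array(r)
if __name__=="__main__":
    best=min((least_squares(lambda p:res(p).ravel(),[.6,.1,y,.08,1.2],loss="soft_l1") for y in np.arange(-3,3.2,1)),key=lambda s:s.cost)
    p=best.x;np.save("p.npy",p);print(p,best.cost);print(np.round(res(p),1).tolist())
    for n,P in dict(tf=(-.092-p[3],0,.065),lp=lid(p[4],.156,0,.01),hinge=(.082,0,.11)).items():print(n,W(p,P).round(3))
E
python3 fit.py
```

```text
[ 0.61365473  0.08885583 -5.2091649   0.09352751  1.14196989] 16.325216684748902
[[-1.7, -0.4], [0.6, -0.2], [1.1, -1.8], [-0.9, -1.1], [-0.8, 0.3], [0.7, -1.5], [-0.4, -0.6], [0.3, -0.0], [-1.3, -2.1], [-1.6, 1.6], [-1.8, 0.9], [-1.0, 1.6], [-0.5, -1.6], [-0.4, -1.5], [-0.3, -1.8], [0.2, -2.2], [-0.6, -0.2], [-0.2, 0.1]]
tf [ 0.525 -0.074  0.065]
lp [0.626 0.112 0.256]
hinge [0.653 0.161 0.11 ]
```

Residuals are about 1–2 px, so the fit is good. Next: check IK along both paths, without moving.

```bash
cat > h.py <<'E'
from fit import *
from scipy.spatial.transform import Rotation as R
p=np.load("p.npy")
def rot(a,sg):  # tool z = chamber (sin a,0,-cos a), tool y = sg*chamber y
    z=np.array([np.sin(a),0,-np.cos(a)]);y=np.array([0,sg,0]);M=np.c_[np.cross(y,z),y,z]
    q=(R.from_euler("z",p[2])*R.from_matrix(M)).as_quat();return [q[3],*q[:3]]
def lidpose(th,r=.152,off=.0,tk=.45):
    t=tk*th; return W(p,lid(th,r,0,.01+off+.008*np.sin(th-t))),t
E
python3 - <<'E'
from h import *
for sg in(1,-1):
    for a in (.3,.5,.7):
        for x in(-.25,-.092):
            print(sg,a,x,np.round(q,2) if (q:=bot.solve_ik(W(p,(x,0,.06)),rot(a,sg))) is not None else None)
    for tk in (0,.3,.6):
        for th in (1.14,.6,0):
            P,t=lidpose(th,off=.03,tk=tk);q=bot.solve_ik(P,rot(-t,sg));print(sg,tk,th,P.round(3),None if q is None else np.round(q,2))
E
```

```text
1 0.3 -0.25 [-0.6   0.4  -0.52  0.68  0.3  -1.68]
1 0.3 -0.092 [-0.29  0.43 -0.47  0.61  0.29 -1.36]
1 0.5 -0.25 [-0.73  0.46 -0.52  0.72  0.49 -1.83]
1 0.5 -0.092 [-0.41  0.44 -0.54  0.55  0.5  -1.47]
1 0.7 -0.25 [-0.84  0.55 -0.48  0.81  0.65 -2.  ]
1 0.7 -0.092 [-0.52  0.5  -0.57  0.52  0.7  -1.61]
1 0 1.14 [0.643 0.143 0.268] [ 0.11  0.51  0.27  1.33  0.   -0.97]
1 0 0.6 [0.605 0.073 0.233] [-0.    0.42  0.04  1.19  0.   -1.08]
1 0 0 [0.58  0.027 0.15 ] [-0.08  0.42 -0.18  0.98  0.   -1.15]
1 0.3 1.14 [0.642 0.142 0.267] [ 0.23  0.77  0.67  1.7  -0.25 -0.81]
1 0.3 0.6 [0.605 0.072 0.232] [ 0.08  0.52  0.18  1.33 -0.15 -0.99]
1 0.3 0 [0.58  0.027 0.15 ] [-0.08  0.42 -0.18  0.98  0.   -1.15]
1 0.6 1.14 [0.641 0.14  0.266] None
1 0.6 0.6 [0.604 0.071 0.23 ] [ 0.15  0.64  0.33  1.49 -0.28 -0.89]
1 0.6 0 [0.58  0.027 0.15 ] [-0.08  0.42 -0.18  0.98  0.   -1.15]
-1 0.3 -0.25 [-0.6   0.4  -0.52  0.68  0.3   1.46]
-1 0.3 -0.092 [-0.29  0.43 -0.47  0.61  0.29  1.78]
-1 0.5 -0.25 [-0.73  0.46 -0.52  0.72  0.49  1.31]
-1 0.5 -0.092 [-0.41  0.44 -0.54  0.55  0.5   1.67]
-1 0.7 -0.25 [-0.84  0.55 -0.48  0.81  0.65  1.14]
-1 0.7 -0.092 [-0.52  0.5  -0.57  0.52  0.7   1.53]
-1 0 1.14 [0.643 0.143 0.268] [0.11 0.51 0.27 1.33 0.   2.17]
-1 0 0.6 [0.605 0.073 0.233] [-0.    0.42  0.04  1.19  0.    2.07]
-1 0 0 [0.58  0.027 0.15 ] [-0.08  0.42 -0.18  0.98  0.    1.99]
-1 0.3 1.14 [0.642 0.142 0.267] [ 0.23  0.77  0.67  1.7  -0.25  2.33]
-1 0.3 0.6 [0.605 0.072 0.232] [ 0.08  0.52  0.18  1.33 -0.15  2.16]
-1 0.3 0 [0.58  0.027 0.15 ] [-0.08  0.42 -0.18  0.98  0.    1.99]
-1 0.6 1.14 [0.641 0.14  0.266] None
-1 0.6 0.6 [0.604 0.071 0.23 ] [ 0.15  0.64  0.33  1.49 -0.28  2.25]
-1 0.6 0 [0.58  0.027 0.15 ] [-0.08  0.42 -0.18  0.98  0.    1.99]
```

Run:
```python
from h import *
import cv2
bot.set_gripper(0.0)
bot.move_linear(W(p,(-.26,0,.195)),speed=.2)
bot.move_pose(W(p,(-.25,0,.10)),rot(.5,-1))
bot.move_linear(W(p,(-.235,0,.06)),speed=.1)
f0=bot.read_ft_force()
def st(s):
    d=W(p,(1,0,0))-W(p,(0,0,0)); q=np.array(bot.read_position())-W(p,(0,0,0)); print(s,"x",(q@d).round(4),"F",np.round((np.array(bot.read_ft_force())-f0),1),round(bot.read_clock(),1))
st("start")
h=bot.move_linear(W(p,(-.185,0,.06)),speed=.03,until_force=6);st(h)
if not h: h=bot.move_linear(W(p,(-.125,0,.06)),speed=.03,until_force=6);st(h)
if not h: h=bot.move_linear(W(p,(-.085,0,.06)),speed=.012,until_force=6);st(h)
cv2.imwrite("pics/a1.png",cv2.resize(bot.camera("scene")[110:330,190:430,::-1],None,fx=2.5,fy=2.5,interpolation=2))
```

```text
start x -0.2341 F [0. 0. 0.] 3.5
False x -0.1852 F [-0.2 -0.7  0.5] 5.3
False x -0.125 F [ 1.  -2.2  0.2] 7.5
False x -0.085 F [ 0.3 -2.3  0.8] 10.9
```

View pics/a1.png

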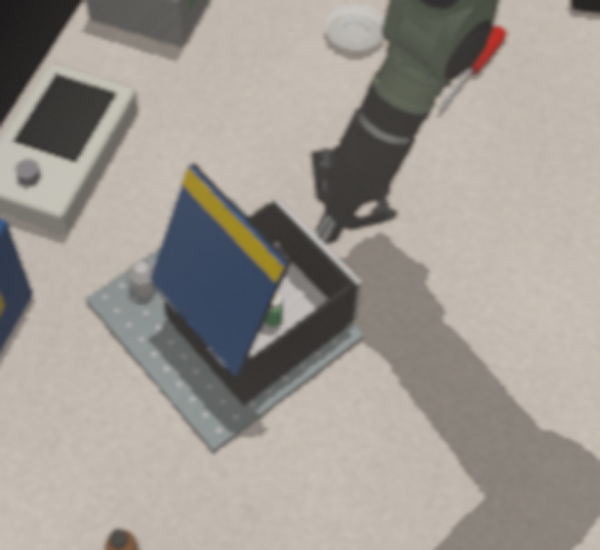

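The tray is nearly in, with its front's top edge running from about (300,193) to (333,222) px. The vial still stands at about (299,235) px. No end-stop force has shown up yet, so I'll keep pushing.

Run:
```python
from h import *
import cv2
f0=np.array(bot.read_ft_force())
def st(s):
    d=W(p,(1,0,0))-W(p,(0,0,0)); q=np.array(bot.read_position())-W(p,(0,0,0)); print(s,"x",(q@d).round(4),"F",np.round((np.array(bot.read_ft_force())),1),round(bot.read_clock(),1))
h=bot.move_linear(W(p,(-.06,0,.06)),speed=.012,until_force=7);st(h)
bot.wait(.2);st("held")
cv2.imwrite("pics/a2.png",cv2.resize(bot.camera("scene")[110:330,190:430,::-1],None,fx=2.5,fy=2.5,interpolation=2))
```

```text
True x -0.0814 F [-0.4 -1.3 -0. ] 11.7
held x -0.0816 F [-0.8 -0.   0.3] 11.9
```

View pics/a2.png

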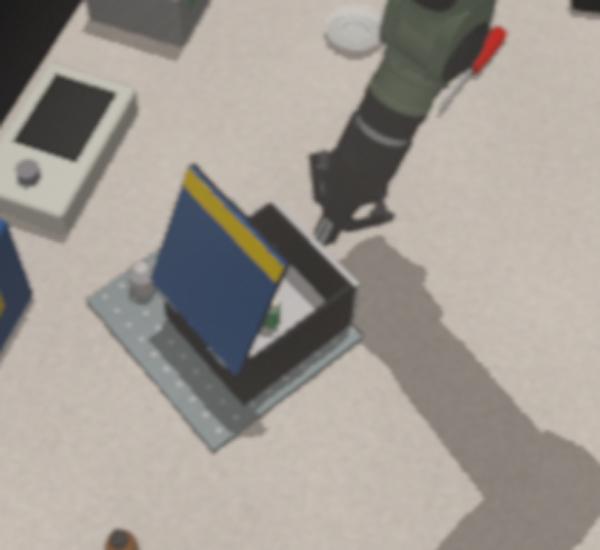

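The tray front now sits against the box and the vial is still standing. A second, slow press will confirm the stop is rigid. After that I retract and go over the lid.

Run:
```python
from h import *
def st(s):
    d=W(p,(1,0,0))-W(p,(0,0,0)); q=np.array(bot.read_position())-W(p,(0,0,0)); print(s,"x",(q@d).round(4),"F",np.round((np.array(bot.read_ft_force())),1),round(bot.read_clock(),1))
h=bot.move_linear(W(p,(-.07,0,.06)),speed=.01,until_force=12);st(h)
bot.move_linear(W(p,(-.15,0,.10)),speed=.1);st("back")
bot.move_linear(W(p,(-.15,0,.36)),speed=.25)
# over the lid to behind it
bot.move_pose(W(p,(.02,0,.40)),rot(0,-1))
P,t=lidpose(p[4],off=.04,tk=.3)
bot.move_pose(P+[0,0,.06],rot(-t,-1))
bot.move_linear(P,speed=.1);st("lid pre");print(P)
```

```text
True x -0.0816 F [-0.7 -1.3  1.7] 12.5
back x -0.1498 F [-0.9  0.9  0.8] 13.4
lid pre x 0.0687 F [-0.1 -0.3  0. ] 16.7
[0.64677161 0.14994316 0.27141205]
```

The stop held at the same place (x = -0.0816), so the tray is home. Now the lid sweep.

Run:
```python
from h import *
import cv2
def st(s): print(s,np.round(bot.read_position(),4),np.round(bot.read_ft_force(),1),round(bot.read_clock(),1))
P,t=lidpose(p[4],tk=.3); print(bot.move_linear(P,speed=.04,until_force=10)); st("touch")
for th in np.linspace(p[4],.12,9)[1:]:
    P,t=lidpose(th,tk=.3)
    if bot.move_linear(P,speed=.06,rotation=rot(-t,-1),until_force=15): st(f"HIT {th:.2f}");break
    st(f"{th:.2f}")
else:
    P,t=lidpose(-.1,tk=0)
    print(bot.move_linear(P,speed=.015,rotation=rot(0,-1),until_force=8)); st("down")
cv2.imwrite("pics/b.png",cv2.resize(bot.camera("side")[90:290,220:420,::-1],None,fx=3,fy=3,interpolation=2))
```

```text
False
touch [0.6296 0.1181 0.2549] [-0.5 -0.1  0.3] 17.8
1.01 [0.6206 0.1018 0.2474] [ 0.3 -0.6  0.9] 18.3
0.89 [0.6125 0.0867 0.2371] [0.1 0.8 0.8] 18.8
0.76 [0.6051 0.0725 0.225 ] [-0.5 -0.1  2.7] 19.3
0.63 [0.5982 0.0607 0.2102] [ 0.4  0.7 -0.5] 19.8
0.50 [0.5922 0.0498 0.1943] [0.4 0.6 0.6] 20.2
0.38 [0.5874 0.0407 0.1771] [-0.3  0.1  0.4] 20.7
0.25 [0.5838 0.0339 0.1585] [-0.9  0.4  0.6] 21.2
0.12 [0.5814 0.0295 0.1389] [-0.1  0.1 -0.1] 21.7
False
down [0.5803 0.0273 0.104 ] [-1.  -0.2  0. ] 24.2
```

View pics/b.png

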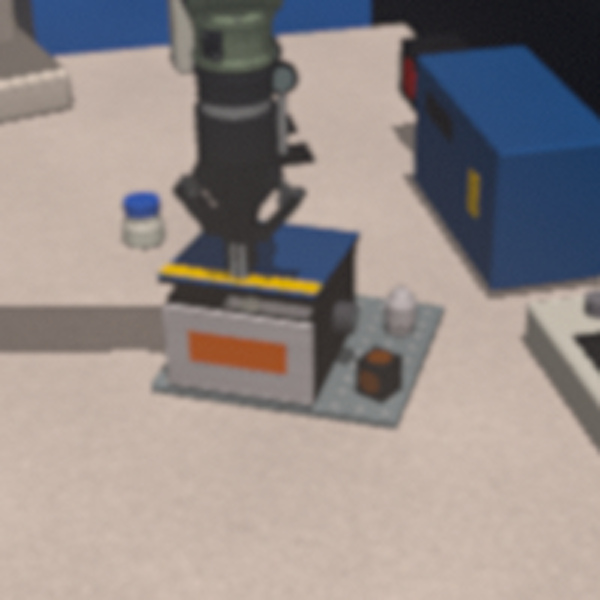

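The lid is nearly flat but a small gap remains at its free edge, around (300,180) px. No contact stop has registered, so I continue slowly downward.

Run:
```python
from h import *
import cv2
def st(s): print(s,np.round(bot.read_position(),4),np.round(bot.read_ft_force(),1),round(bot.read_clock(),1))
print("grip",bot.read_gripper_width())
q=np.array(bot.read_position())
print(bot.move_linear(q-[0,0,.04],speed=.012,until_force=10)); st("down")
q=np.array(bot.read_position())
print(bot.move_linear(q-[0,0,.008],speed=.008,until_force=14)); st("again")
cv2.imwrite("pics/c.png",cv2.resize(bot.camera("side")[90:290,220:420,::-1],None,fx=3,fy=3,interpolation=2))
```

```text
grip -0.0005779224863232015
True
down [0.5803 0.0272 0.0842] [-1.1 -0.2  5.2] 26.0
True
again [0.5802 0.0272 0.0842] [-1.3  0.1  5.6] 26.4
```

View pics/c.png

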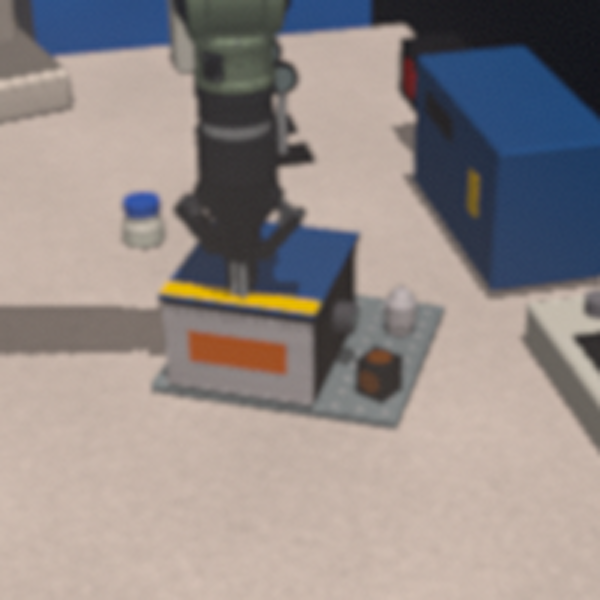

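Run:
```python
from h import *
q=np.array(bot.read_position())
for dz in (0,.036,.11):
    for n in("side","scene"): print(dz,n,((proj(n,q+[0,0,dz])-([220,90] if n=="side" else [190,110]))*(3 if n=="side" else 2.5)).round())
th=0
for r in(.176,.156): 
    for y in(-.078,.078): print(r,y,((proj("side",W(p,lid(0,r,y,.01)))-[220,90])*3).round())
for y in(-.075,.075):
  for x,z in((-.092,.106),(-.092,.016)): print("front",y,z,((proj("side",W(p,(x,y,z)))-[220,90])*3).round())
print(bot.read_clock(),np.round(bot.read_joint_positions(),3))
bot.move_linear(q+[0,0,.08],speed=.08)
bot.wait(.3)
import cv2
a=bot.camera("side")[150:250,260:360,::-1];b=bot.camera("scene")[160:280,220:340,::-1]
cv2.imwrite("pics/d.png",np.hstack([cv2.resize(a,(396,396),interpolation=2),cv2.resize(b,(396,396),interpolation=2)]))
print(np.round(bot.read_position(),4))
```

```text
0 side [243. 323.]
0 scene [301. 259.]
0.036 side [242. 291.]
0.036 scene [302. 243.]
0.11 side [239. 222.]
0.11 scene [303. 208.]
0.176 -0.078 [314. 313.]
0.176 0.078 [157. 293.]
0.156 -0.078 [319. 303.]
0.156 0.078 [164. 283.]
front -0.075 0.106 [311. 325.]
front -0.075 0.016 [312. 404.]
front 0.075 0.106 [162. 305.]
front 0.075 0.016 [167. 383.]
26.4417 [-0.08   0.476 -0.267  0.827 -0.     1.987]
[0.5802 0.0271 0.1641]
```

View pics/d.png

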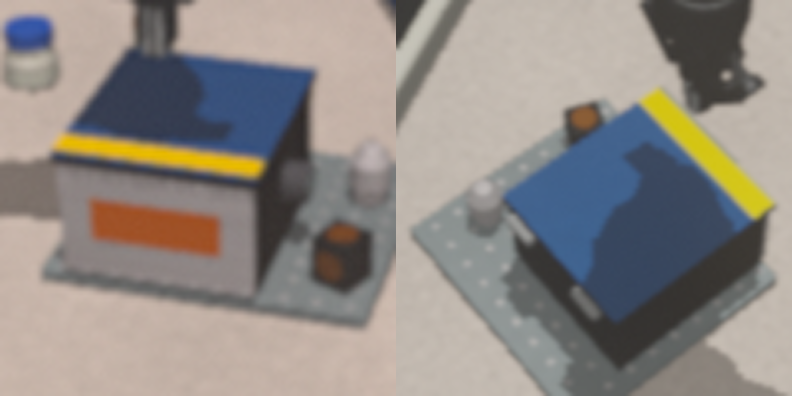

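The lid lies flat and the tray front is flush. Both match the model's predicted home and shut corners to within about 2 px. The arm is clear, so I'm handing in.

```bash
python3 -c "
from cell import bot
print(bot.close_job())"
```

```text
the job is handed in; nothing more can be done
None
```

The tray is fully home and the blue lid is shut, done in that order with slow pushes in about 28 s, and the job is handed in. The vial was still standing when last visible, before the lid closed, and the bystanders in view looked undisturbed. The fingertips sat about 36 mm short of the reported TCP, so I found both stops by force and checked them in the images.

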